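Open the fingerprint scanner's push-to-open cover and touch its glass

ROBOT

A 7-joint arm with a two-finger parallel gripper is mounted at the origin on the work surface. World frame = base frame: x ahead of the robot, y to its left, z up, the work surface at z = 0. Lengths are in m, angles in rad, forces in N, time in s.
With the tool pointing down it reaches from about 0.4 to 0.9 m from the base axis. Payload 5.6 kg.
Tool frame: the origin (TCP) lies midway between the tips of the shut fingers; the grasp point (between the pads) lies 19 mm behind it; y points along the fingers, z is the direction in which the jaws open and shut, and the axes are right-handed (so a half turn about y gives the same grasp; the last joint's range is limited). The gripper opens to 92 mm and grips with 3 to 60 N. Pads are 20 mm wide; open, the fingers measure 128 mm over their backs; the gripper's body (75 mm by 189 mm) begins 69 mm behind the grasp point.
Start: joints at [1.196, 0.468, -0.012, 1.603, 0.006, 1.071, -0.056], TCP at [0.212, -0.615, 0.215] pointing down, gripper open.
Joint ranges: [-2.53, 2.53], [-0.31, 2.02], [-1.57, 1.55], [0.28, 2.44], [-1.29, 4.43], [0.15, 1.84], [-2.92, 2.92]. Speed limits (rad/s): [2.57, 2.57, 3.14, 3.14, 3.14, 3.14, 3.14].

INTERFACE

Orientations are given as a 3x3 rotation matrix whose columns are the frame's x, y, z axes.
In Python, from station import env, effector, solver, viewer, workorder, search_frame, tip_of gives the robot as it stands. Calls block until the motion is done:
- env.reach(position, orientation): joint-space move of the TCP to a pose.
- env.movel(position, frame=None, rate=0.15): straight line of the TCP; frame=None keeps the orientation; rate is the mean speed in m/s.
- env.goto_joints(angles): joint-space move.
- effector.release() and effector.grasp(squeeze=None): open the fingers fully, or close them until they stop; squeeze is the grip in N (None keeps the last).
- env.pause(seconds).
- solver.inverse_kinematics(position, orientation): joint angles nearest the present ones, or None.
- env.sense(): the state.
- viewer.read_camera(name): name is "scene" or "side" or "wrist"; returns (picture, depth): 384x512x3 uint8, red, green, blue; 384x512 float32, m along the optical axis (not along the pixel's ray), 0 where there is no reading.
- viewer.camera_info(name): a dict with "intrinsics" (3x3 intrinsics, pixels), "eye" and "rotation" of the camera in the world; the wrist camera has in their place "T_tool_cam" (4x4, takes a point from camera to tool coordinates, whose origin is the TCP and whose axes are the tool frame's). Camera axes: x right, y up, looking along -z (the intrinsics and any distortion apply to the point x, -y, -z); pixel columns grow to the right and rows downward; lengths in m; the calibration is good to about 2 mm. A picture is of the moment at which its call begins: read the wrist's pose just before it. camera_info takes no time and is no camera call.
A pose or a line that the arm cannot do raises env.PlanningError and nothing moves.
- workorder.finish_job(): hands the job in, once; it reports no verdict.
Trained networks look in the newest picture that a camera, given by its name, has taken for a name from the list of things; names that differ only in an ending like _2 or _b are one class to them, and where a whole thing is asked for, a point or a joint stands for the part that bears it (a point fixed in the world has none). Each returns a list of dicts, best first, with "score" (0 to 1); they miss things now and then, are a little off and sometimes report something else, mostly with a low value. They report only what shows in the picture. A call takes as long as a camera call.
- search_frame(camera, name): "at" ([x, y, z] in m, in world coordinates, good to about 4 mm: the middle of the surface that is visible of it).
- tip_of(camera, name): "at" ([x, y, z] in m, in world coordinates, good to about 4 mm: a listed point, or the origin of a listed thing).
The state is a dict: "t": time; "joint_positions": joint angles; "joint_velocities": joint speeds; "tau": joint torques, N m; "ee_pos": TCP position; "tcp_rot": TCP orientation; "wrist_force": force on the tool from outside, world axes, zero at the start; "moment": the same for the moment, N m; "gripper_width": finger opening in m.
Only numpy, scipy, OpenCV 4.12 (cv2) and the standard library are available. Lean on these libraries where they do the work, as an engineer would, in place of code of your own. Each camera call takes 0.05 s, during which the arm holds its last target. There are 200 camera calls.

TASK

Get the fingerprint scanner ready and test it, using fingertips only: press down on the closed black cover at the orange dot until its catch lets go, and take the finger away so that the cover springs ajar. Then push the cover up and over until it leans back fully open, and finally rest a fingertip gently on the glowing green glass. Finish with the fingertip still holding there, and leave the flask, stamp and mouse alone.

Things in the scene. Friction and masses are not known exactly. Their poses are not given: they have to be found in the camera images.
- scanner: fingerprint scanner, a fixed grey and black box 190 (x) x 180 (y) x 81 mm high; origin at the centre of its underside on the desk, x from its front (robot side) towards its hinge side, y to its left, z up. A recess 138 (x) x 146 (y) mm in its top holds the green glass and is closed by the black cover, which lies flush with the grey rim
- lid (a joint): angle of the black cover, rad: 0 shut and latched, positive opens upwards, range -0.058 (pushed in) to 2.0 (leaning back on its stop). Hinge axis along the scanner's y at scanner x = +67 mm, z = 78 mm. Once sprung ajar it rests at about 0.8 and is free (no spring, damped, 150 g): let go below 1.57 it sinks back to 0.8, beyond 1.57 it sinks slowly to 2.0
- lid_press (a point): centre of the orange dot (22 mm across) on the cover's upper face, 22 mm behind its front edge, at mid-width: the place to press. Touch latch: pushed 4 mm down here (joint about -0.035, 7 to 8 N; rigid stop at 6.4 mm) the catch lets go, and as the finger withdraws a spring lifts the cover ajar within half a second. Moves with the cover
- lid_edge (a point): middle of the cover's front edge, 132 mm from the hinge axis; the cover is 142 mm wide and 6 mm thick. Moves with the cover. It rubs: a finger pushing it over should rise with it along its arc. A small steel hook hangs 26 mm below the cover's underside near its left front corner, 56 mm left of the mid-line
- glass (a joint): how far the spring-mounted glass is pushed down, m: 0 free to 0.005 at its stop; about 1 N to start it and 6 N at the stop
- glass_top (a point): centre of the green glass's upper face, 64 x 64 mm, level, 56 mm above the desk, 25 mm below the rim. With the cover open a white plunger, 9 mm across, stands up beside it to 104 mm above the desk, 58 mm right of the scanner's mid-line and 35 mm behind its centre
- flask_mid (a point): orange flask, 68 mm across and 210 mm tall, standing loose by the scanner; point half-way up its axis. Leave alone
- stamp_mid (a point): blue and black self-inking stamp, 50 x 36 x 82 mm, standing loose; point at its centre. Leave alone
- mouse_mid (a point): black computer mouse, 105 x 60 x 34 mm, lying loose; point at its centre. Leave alone

How it is judged:
By the outcome, as a careful person would: the job done as asked, in the order asked, and still so for the second after the job is handed in, while the arm keeps its last pose, push and grip.
It also fails if it takes over 51 s, if anything falls off the work surface, if the arm or the gripper's body presses on something with over 40 N, if the wrist force passes 120 N, or if a joint passes its speed limit or range.

## Working session

There is one attempt and no reset: what is moved stays moved. The work goes in short steps, each a Python script; the robot and the scene stay as the last script left them, time stands still between calls to the robot, and variables do not carry over. Pictures are saved under pics/ and viewed, about 8 in all and at most 12, crops included, and the job is handed in when it is done.

```bash
ls; mkdir -p pics; python3 - <<'E'
from station import *
import cv2,numpy as np
s=env.sense();print(s['t'],s['ee_pos'],s['tcp_rot'].round(3) if hasattr(s['tcp_rot'],'round') else s['tcp_rot'])
ims=[]
for c in ("scene","side"):
    p,d=viewer.read_camera(c); ims.append(p)
    for n in ("scanner","lid_press","lid_edge","flask_mid","stamp_mid","mouse_mid"):
        print(c,n,[(np.round(r['at'],4).tolist(),round(r['score'],2)) for r in tip_of(c,n)[:2]])
    i=viewer.camera_info(c);print(i['eye'])
cv2.imwrite('pics/a.png',cv2.resize(cv2.vconcat([cv2.cvtColor(i,cv2.COLOR_RGB2BGR) for i in ims]),None,fx=.78,fy=.78))
E
```

```text
pics
0.0 [ 0.21149972 -0.61401751  0.21365196] [[-0.945 -0.001  0.326]
 [-0.326  0.002 -0.945]
 [ 0.    -1.    -0.002]]
scene scanner [([0.5597, -0.0428, -0.0039], 0.56)]
scene lid_press [([0.5201, -0.0586, 0.0815], 0.59)]
scene lid_edge [([0.5013, -0.0696, 0.0778], 0.92), ([0.5525, -0.2808, 0.04], 0.3)]
scene flask_mid [([0.6894, -0.1975, 0.1078], 0.92)]
scene stamp_mid [([0.5532, -0.2813, 0.0378], 0.95)]
scene mouse_mid [([0.5085, 0.1636, 0.0164], 0.62)]
[1.19554174 0.05405468 1.09918534]
side scanner [([0.5605, -0.0456, 0.0027], 0.59)]
side lid_press [([0.5226, -0.0577, 0.0831], 0.78)]
side lid_edge [([0.4973, -0.0729, 0.0795], 0.56)]
side flask_mid [([0.6934, -0.1928, 0.1091], 0.74)]
side stamp_mid [([0.5489, -0.2807, 0.0415], 0.83), ([0.6922, -0.1945, 0.1077], 0.33)]
side mouse_mid [([0.5091, 0.1629, 0.0187], 0.94), ([0.5257, -0.057, 0.0804], 0.16)]
[0.41685938 0.63162521 0.75735379]
```

View pics/a.png

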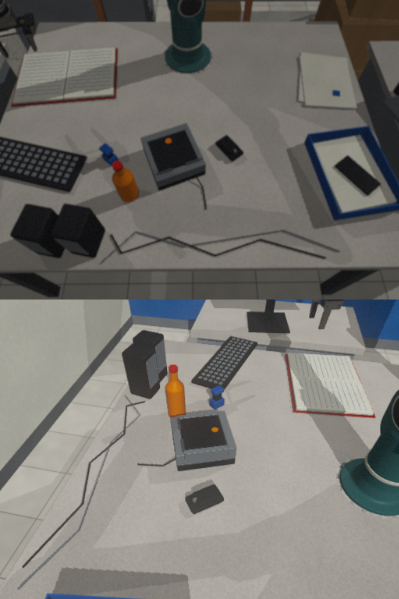

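The scanner sits mid-table, turned about 20-30°. The flask is to its far right, the stamp to its right and the mouse to its left. Next I'll get the pose from the depth images.

```bash
cat > h.py <<'E'
from station import *
import cv2,numpy as np
def cloud(c):
    s=env.sense(); p,d=viewer.read_camera(c); i=viewer.camera_info(c); K=np.array(i['intrinsics'])
    v,u=np.mgrid[:384,:512]
    dist=i.get('distortion'); 
    uv=cv2.undistortPoints(np.stack([u,v],-1).reshape(-1,1,2).astype(float),K,None if dist is None else np.array(dist,float)).reshape(384,512,2)
    P=np.stack([uv[...,0]*d,-uv[...,1]*d,-d],-1)
    if 'eye' in i: W=P@np.array(i['rotation']).T+np.array(i['eye'])
    else:
        T=np.array(i['T_tool_cam']); W=(P@T[:3,:3].T+T[:3,3])@np.array(s['tcp_rot']).T+np.array(s['ee_pos'])
    W[d<=0]=np.nan
    return p,W
E
python3 - <<'E'
from h import *
for c in ("scene","side"):
    print({k:(np.array(v).round(4).tolist() if k not in('eye','rotation') else '') for k,v in viewer.camera_info(c).items()})
    p,W=cloud(c)
    near=np.hypot(W[...,0]-.56,W[...,1]+.045)<.16
    m=near&(W[...,2]>.074)&(W[...,2]<.09)&(np.hypot(W[...,0]-.69,W[...,1]+.195)>.05)
    m=cv2.morphologyEx(m.astype(np.uint8),cv2.MORPH_OPEN,np.ones((3,3)))>0
    print(c,m.sum(),cv2.minAreaRect(W[m][:,:2].astype(np.float32)*1000),np.nanmedian(W[m],0))
    q=p.astype(int);o=near&(W[...,2]<.1)&(W[...,2]>.07)&(q[...,0]>150)&(q[...,0]>2*q[...,2])&(np.hypot(W[...,0]-.69,W[...,1]+.195)>.06)
    print('dot',o.sum(),W[o].mean(0))
print({k:np.array(v).round(4).tolist() for k,v in viewer.camera_info('wrist').items()})
E
```

```text
{'intrinsics': [[433.7285, 0.0, 259.6581], [0.0, 433.7285, 188.8851], [0.0, 0.0, 1.0]], 'eye': '', 'rotation': ''}
scene 3790 ((561.512939453125, -44.60639953613281), (194.561767578125, 180.08999633789062), 21.543983459472656) [ 0.568149   -0.04504216  0.08123363]
dot 0 [nan nan nan]
{'intrinsics': [[378.9482, 0.0, 260.7391], [0.0, 378.9482, 193.8131], [0.0, 0.0, 1.0]], 'eye': '', 'rotation': ''}
side 3744 ((561.8098754882812, -44.568511962890625), (190.06356811523438, 182.89292907714844), 21.478607177734375) [ 0.5609068  -0.03458899  0.0808396 ]
dot 38 [ 0.52172005 -0.06045795  0.08148905]
{'intrinsics': [[272.4926, 0.0, 250.9432], [0.0, 272.4926, 192.8951], [0.0, 0.0, 1.0]], 'T_tool_cam': [[0.0004, -0.9606, -0.278, -0.0785], [-0.0002, 0.278, -0.9606, -0.1702], [1.0, 0.0005, -0.0001, -0.0013], [0.0, 0.0, 0.0, 1.0]]}<stdin>:10: RuntimeWarning: Mean of empty slice.
  ret = um.true_divide(
```

Both cameras agree: scanner at (0.5616, -0.0446), yaw 21.5°. The predicted dot at (0.5216, -0.0604) matches the measured one. Next I'll check IK for the whole plan.

```bash
cat >> h.py <<'E'
O=np.array([.5616,-.0446,0]); yaw=np.radians(21.5)
Rs=np.array([[np.cos(yaw),-np.sin(yaw),0],[np.sin(yaw),np.cos(yaw),0],[0,0,1.]])
def w(x,y,z): return O+Rs@np.array([x,y,z])
def tool(tilt):  # tilt deg from vertical, pointing forward (scanner +x)
    a=np.radians(tilt); y=np.array([np.sin(a),0,-np.cos(a)]); z=np.array([0,-1.,0])
    return Rs@np.stack([np.cross(y,z),y,z],1)
def arc(th,r=.112,off=.012): # TCP below cover underside at radius r; off = clearance from mid-plane
    return w(.067-r*np.cos(th)-off*np.sin(th), YF, .078+r*np.sin(th)-off*np.cos(th))
YF=-.005
def loc(P): return Rs.T@(np.array(P)-O)
E
python3 - <<'E'
from h import *
print('press',solver.inverse_kinematics(w(-.043,0,.075),tool(0)), solver.inverse_kinematics(w(-.043,0,.25),tool(0)))
for t in (30,40,50,60,70,80):
    print(t,[solver.inverse_kinematics(arc(th),tool(t)) is not None for th in (.6,.8,1.1,1.4,1.7,1.9)], solver.inverse_kinematics(w(-.14,YF,.12),tool(t)) is not None)
print([solver.inverse_kinematics(w(0,0,.055),tool(t)) is not None for t in (0,15,25,35)])
print(loc([.6894,-.1975,.1]),loc([.5532,-.2813,.04]),loc([.5085,.1636,.02]))
E
```

```text
press [ 0.3192806   0.48400931 -0.32996073  1.993684    0.23616598  0.70021368
 -1.3526022 ] [ 0.45564204  0.26331173 -0.47545512  1.84380314  0.13650342  1.06651878
 -1.26750611]
30 [True, True, True, True, True, True] True
40 [True, True, True, True, True, True] False
50 [False, True, True, True, True, True] False
60 [False, False, False, True, True, True] False
70 [False, False, False, False, True, True] False
80 [False, False, False, False, True, True] False
[True, True, True, True]
[ 0.06286933 -0.1890997   0.1       ] [-0.09456635 -0.21715123  0.04      ] [0.02690038 0.21317415 0.02      ]
```

```bash
python3 - <<'E'
from h import *
effector.grasp(15)
env.reach(w(-.043,0,.19),tool(0))
env.movel(w(-.043,0,.10),rate=.12)
s=env.sense();print(s['t'],loc(s['ee_pos']),s['wrist_force'],s['gripper_width'])
p,W=cloud('wrist')
cv2.imwrite('pics/b.png',cv2.cvtColor(p,cv2.COLOR_RGB2BGR))
for n in('lid_press','lid_edge'):
    print(n,[(loc(r['at']).round(4),r['score']) for r in tip_of('wrist',n)[:2]], [(loc(r['at']).round(4),r['score']) for r in tip_of('side',n)[:2]])
E
```

```text
5.3083 [-0.04245181 -0.00019629  0.10056871] [ 0.52094488 -0.85421501  0.00413328] 0.0006160467045435878
lid_press [] [(array([-0.0409,  0.    ,  0.0823]), 0.92)]
lid_edge [] [(array([-0.0715, -0.002 ,  0.0782]), 0.71)]
```

View pics/b.png

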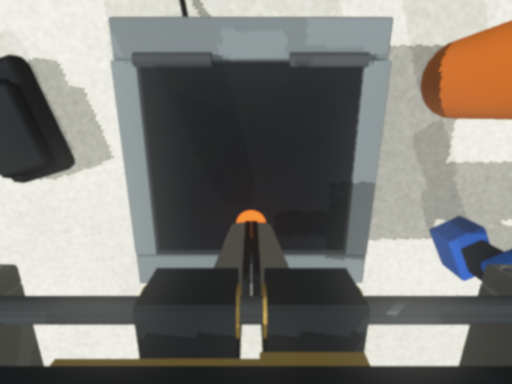

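The shut fingertips are right over the orange dot (250,218) and square to the cover. Now I'll press in small steps.

```bash
python3 - <<'E'
from h import *
f0=env.sense()['wrist_force'][2]
env.movel(w(-.043,0,.084),rate=.06)
for z in np.arange(.081,.069,-.001):
    env.movel(w(-.043,0,z),rate=.03); env.pause(.1)
    s=env.sense();f=s['wrist_force'][2]-f0; print(round(z,4),round(s['ee_pos'][2],4),round(f,2))
    if f>9.5: break
env.movel(w(-.10,0,.20),rate=.25)
env.pause(.5); s=env.sense();print(s['t'],loc(s['ee_pos']),s['wrist_force'])
p,W=cloud('side')
cv2.imwrite('pics/c.png',cv2.cvtColor(p,cv2.COLOR_RGB2BGR)[120:300,180:420].repeat(2,0).repeat(2,1))
print([(loc(r['at']).round(4),r['score']) for r in tip_of('side','lid_edge')[:2]])
E
```

```text
0.081 0.0814 1.9
0.08 0.0805 5.33
0.079 0.0796 6.22
0.078 0.0786 6.17
0.077 0.0775 4.34
0.076 0.0765 4.49
0.075 0.0755 4.0
0.074 0.0753 11.66
9.975 [-9.99882772e-02  1.72135661e-04  1.99650848e-01] [ 0.33801258  0.08512975 -0.44727638]
[(array([-0.0275, -0.0025,  0.1743]), 0.94), (array([0.0302, 0.2144, 0.0184]), 0.66)]
```

View pics/c.png

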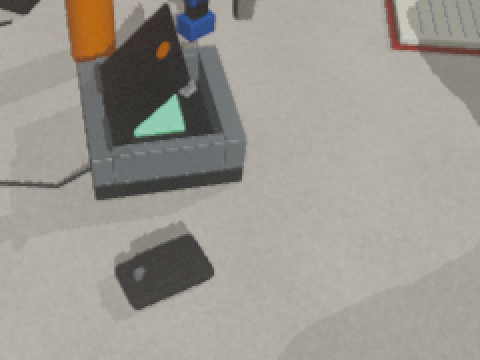

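The cover has sprung ajar: the edge is at (-27, 174 mm), which matches 0.8 rad. Next the finger goes under the front edge and follows the arc.

```bash
python3 - <<'E'
from h import *
tl=lambda th: np.interp(th,[.8,1.1,1.4],[42,50,58])
# dry check
for th in np.arange(.8,1.81,.1):
    assert solver.inverse_kinematics(arc(th,.108),tool(tl(th))) is not None,th
env.reach(w(-.11,YF,.17),tool(35))
env.movel(arc(.8,.105,.03),tool(40),rate=.1)
f0=np.array(env.sense()['wrist_force'])
for th in np.arange(.8,1.81,.1):
    try: env.movel(arc(th,.108),tool(tl(th)),rate=.08)
    except env.PlanningError as e: print('plan',th,e); break
    s=env.sense(); print(round(th,2),loc(s['ee_pos']).round(3),(Rs.T@(np.array(s['wrist_force'])-f0)).round(2),round(s['t'],2))
p,W=cloud('side')
print([(loc(r['at']).round(4),r['score']) for r in tip_of('side','lid_edge')[:2]])
cv2.imwrite('pics/d.png',cv2.cvtColor(p,cv2.COLOR_RGB2BGR)[100:300,150:420].repeat(2,0).repeat(2,1))
E
```

```text
Traceback (most recent call last):
station.PlanningError: the arm cannot follow that straight line within its joint ranges
```

```bash
python3 - <<'E'
from h import *
print(env.sense()['t'],np.round(env.sense()['joint_positions'],2))
for t in (25,30,35,40):
    for P in (w(-.11,YF,.17),w(-.07,YF,.15),arc(.8,.105,.03),arc(.8,.108),arc(1.,.108)):
        q=solver.inverse_kinematics(P,tool(t)); print(t,loc(P).round(3),None if q is None else np.round(q,2))
for th in (1.1,1.4,1.8):
  for t in (30,40,50): q=solver.inverse_kinematics(arc(th,.108),tool(t)); print(th,t,None if q is None else np.round(q,2))
E
```

```text
11.4 [ 0.7   0.11 -0.3   2.41 -1.18  0.42  0.26]
25 [-0.11  -0.005  0.17 ] [ 0.54  0.11 -0.24  2.32 -0.6   0.44 -0.39]
25 [-0.07  -0.005  0.15 ] [ 0.45  0.19 -0.22  2.27 -0.59  0.37 -0.44]
25 [-0.028 -0.005  0.132] [ 0.28  0.27 -0.11  2.22 -0.64  0.34 -0.44]
25 [-0.017 -0.005  0.147] [ 0.28  0.26 -0.12  2.19 -0.55  0.37 -0.54]
25 [-0.001 -0.005  0.162] [ 0.27  0.25 -0.13  2.15 -0.48  0.4  -0.63]
30 [-0.11  -0.005  0.17 ] [ 0.62  0.1  -0.27  2.36 -0.87  0.41 -0.08]
30 [-0.07  -0.005  0.15 ] [ 0.54  0.2  -0.28  2.32 -0.91  0.33 -0.09]
30 [-0.028 -0.005  0.132] [ 0.44  0.28 -0.24  2.27 -0.94  0.27 -0.1 ]
30 [-0.017 -0.005  0.147] [ 0.41  0.26 -0.22  2.24 -0.84  0.3  -0.22]
30 [-0.001 -0.005  0.162] [ 0.37  0.25 -0.21  2.2  -0.74  0.32 -0.35]
35 [-0.11  -0.005  0.17 ] [ 0.7   0.11 -0.3   2.41 -1.18  0.41  0.26]
35 [-0.07  -0.005  0.15 ] [ 0.67  0.21 -0.37  2.36 -1.28  0.32  0.32]
35 [-0.028 -0.005  0.132] [ 0.81  0.34 -0.62  2.3  -1.21  0.16  0.24]
35 [-0.017 -0.005  0.147] [ 0.58  0.28 -0.38  2.28 -1.23  0.25  0.2 ]
35 [-0.001 -0.005  0.162] [ 0.52  0.26 -0.34  2.25 -1.1   0.27  0.04]
40 [-0.11  -0.005  0.17 ] None
40 [-0.07  -0.005  0.15 ] [ 1.52  0.7  -1.38  2.37  1.45  0.22 -2.18]
40 [-0.028 -0.005  0.132] [ 1.35  0.74 -1.29  2.32  1.72  0.26 -2.47]
40 [-0.017 -0.005  0.147] [ 1.34  0.71 -1.3   2.3   1.58  0.25 -2.36]
40 [-0.001 -0.005  0.162] [ 1.33  0.7  -1.33  2.26  1.44  0.27 -2.26]
1.1 30 [ 0.35  0.25 -0.2   2.19 -0.7   0.33 -0.4 ]
1.1 40 [ 1.31  0.69 -1.33  2.24  1.39  0.28 -2.22]
1.1 50 [ 1.25  0.58 -1.1   2.33  3.5   0.18  1.98]
1.4 30 [ 0.29  0.26 -0.17  2.12 -0.61  0.36 -0.53]
1.4 40 [ 0.76  0.32 -0.63  2.21 -1.19  0.19  0.14]
1.4 50 [ 1.18  0.57 -1.09  2.28  3.4   0.15  2.03]
1.8 30 [ 0.14  0.3  -0.06  2.05 -0.6   0.38 -0.58]
1.8 40 [ 0.49  0.33 -0.4   2.14 -1.21  0.22  0.09]
1.8 50 [ 1.21  0.8  -1.3   2.2   2.12  0.27 -2.89]
```

```bash
python3 - <<'E'
from h import *
R=tool(30)
env.reach(w(-.11,YF,.17),R)
env.movel(arc(.8,.105,.03),R,rate=.1)
f0=np.array(env.sense()['wrist_force'])
for th in np.arange(.8,1.86,.1):
    try: env.movel(arc(th,.108),R,rate=.08)
    except env.PlanningError as e: print('plan',th,e); break
    s=env.sense(); print(round(th,2),loc(s['ee_pos']).round(3),(Rs.T@(np.array(s['wrist_force'])-f0)).round(2),round(s['t'],2))
p,W=cloud('side')
print([(loc(r['at']).round(4),r['score']) for r in tip_of('side','lid_edge')[:2]])
cv2.imwrite('pics/d.png',cv2.cvtColor(p,cv2.COLOR_RGB2BGR)[100:300,150:420].repeat(2,0).repeat(2,1))
E
```

```text
0.8 [-0.017 -0.005  0.147] [-0.72  1.35  1.03] 13.26
0.9 [-0.01  -0.005  0.155] [-1.05 -0.3   0.18] 13.54
1.0 [-0.002 -0.005  0.162] [-0.68 -1.27  0.51] 13.82
1.1 [ 0.007 -0.005  0.169] [-0.93  0.64  0.7 ] 14.11
1.2 [ 0.017 -0.005  0.174] [-0.67  0.08  1.41] 14.39
1.3 [ 0.027 -0.005  0.179] [-0.05  0.38  0.58] 14.68
1.4 [ 0.037 -0.005  0.182] [-0.98  0.68  0.78] 14.96
1.5 [ 0.047 -0.005  0.185] [0.12 0.62 0.94] 15.24
1.6 [ 0.058 -0.005  0.186] [-0.16  0.59  0.39] 15.53
1.7 [ 0.069 -0.005  0.187] [-0.15  0.02 -0.03] 15.81
1.8 [ 0.08  -0.005  0.186] [-0.12  0.75  1.16] 16.09
[(array([ 0.0973, -0.0029,  0.2074]), 0.96)]
```

View pics/d.png

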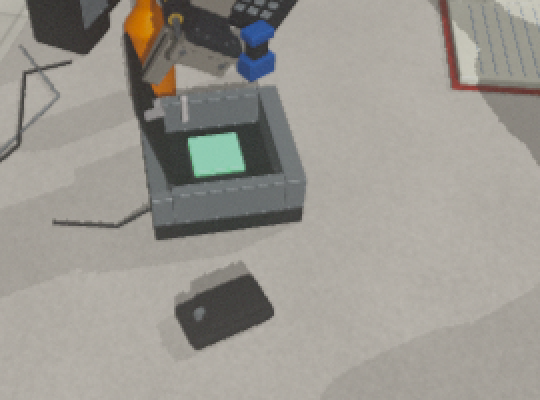

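The cover is at about 1.8 rad, past top dead centre, with the fingertip behind it and the glass glowing at (217,155). I'll back off, let it settle and locate the glass.

```bash
python3 - <<'E'
from h import *
env.movel(w(-.02,0,.17),rate=.2); env.pause(1.0)
print(env.sense()['t'])
ims=[]
for c in('side','scene','wrist'):
    p,W=cloud(c); ims.append(p)
    q=p.astype(int); m=(q[...,1]>q[...,0]*1.2)&(q[...,1]>110)&(abs(W[...,2]-.056)<.01)
    L=(W[m]-O)@Rs
    if m.sum()>20: print(c,m.sum(),cv2.minAreaRect(L[:,:2].astype(np.float32)*1000),np.median(L,0).round(4))
    for n in('lid_edge','glass_top'): print(n,[(loc(r['at']).round(4),round(r['score'],2)) for r in tip_of(c,n)[:1]])
cv2.imwrite('pics/e.png',cv2.cvtColor(cv2.hconcat([ims[0][100:300,150:420],ims[2][90:290,120:390]]),cv2.COLOR_RGB2BGR))
E
```

```text
17.85
side 494 ((2.2869300842285156, -0.5163230895996094), (66.76105499267578, 68.31609344482422), 0.6236003637313843) [0.0039 0.0037 0.0558]
lid_edge [(array([ 0.1168, -0.0008,  0.1963]), 0.74)]
glass_top [(array([0.0035, 0.0035, 0.0559]), 0.61)]
scene 460 ((4.08544921875, -0.12623977661132812), (63.955509185791016, 65.04850006103516), 89.44108581542969) [ 0.0062 -0.0006  0.0566]
lid_edge [(array([ 0.1203, -0.0002,  0.1981]), 0.56)]
glass_top [(array([-0.0044,  0.005 ,  0.0572]), 0.78)]
wrist 1919 ((8.047004699707031, 1.2016792297363281), (61.32133865356445, 68.78374481201172), 0.9769474267959595) [0.0172 0.0011 0.0561]
lid_edge [(array([ 0.1185, -0.0031,  0.1951]), 0.88)]
glass_top [(array([ 0.0001, -0.001 ,  0.0539]), 0.73)]
```

View pics/e.png

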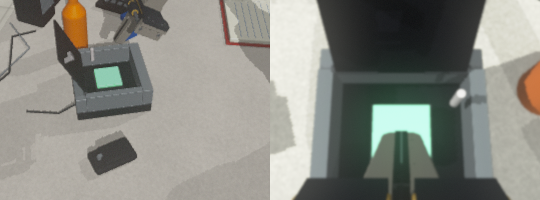

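The cover leans fully back at 2.0 rad. The glass centre is at about (3, 0) mm, 56 mm high. Now I'll lower gently onto it.

```bash
python3 - <<'E'
from h import *
R=tool(15)
env.movel(w(.002,0,.13),R,rate=.1)
env.movel(w(.002,0,.068),R,rate=.08); env.pause(.3)
f0=np.mean([env.sense()['wrist_force'] for _ in range(5)],0)
for z in np.arange(.062,.050,-.0005):
    env.movel(w(.002,0,z),R,rate=.02); F=[]
    for _ in range(4): env.pause(.04); F.append(env.sense()['wrist_force'])
    s=env.sense(); f=np.mean(F,0)-f0; print(round(z,4),round(s['ee_pos'][2],4),f.round(2))
    if f[2]>2.6: break
env.pause(.5); s=env.sense(); print(s['t'],loc(s['ee_pos']),np.array(s['wrist_force'])-f0)
p,W=cloud('side')
for n in('lid_edge','flask_mid','stamp_mid','mouse_mid'): print(n,[(np.round(r['at'],4),loc(r['at']).round(4),round(r['score'],2)) for r in tip_of('side',n)[:1]])
cv2.imwrite('pics/f.png',cv2.cvtColor(p,cv2.COLOR_RGB2BGR)[100:300,150:420].repeat(2,0).repeat(2,1))
E
```

```text
0.062 0.062 [-0.47 -0.02  0.83]
0.0615 0.0616 [-0.32 -0.56  0.46]
0.061 0.061 [-0.08 -0.43  0.4 ]
0.0605 0.0605 [-0.37  0.02  0.45]
0.06 0.06 [-0.52 -0.24  0.68]
0.0595 0.0595 [-0.13 -0.17  1.14]
0.059 0.059 [-0.28 -0.46  0.59]
0.0585 0.0585 [-0.43 -0.03  1.27]
0.058 0.058 [-0.47 -0.37  1.92]
0.0575 0.0575 [-0.6  -0.18  2.29]
0.057 0.057 [-0.45 -0.36  2.17]
0.0565 0.0566 [-0.52 -0.08  2.79]
26.0 [ 2.01686191e-03 -7.96247152e-06  5.65108306e-02] [-0.82741856  0.05496865  3.04648456]
lid_edge [(array([ 6.720e-01, -1.000e-04,  1.985e-01]), array([0.119 , 0.0009, 0.1985]), 0.72)]
flask_mid [(array([ 0.6922, -0.1968,  0.1076]), array([ 0.0657, -0.1895,  0.1076]), 0.84)]
stamp_mid [(array([0.668 , 0.0008, 0.1764]), array([0.1156, 0.0032, 0.1764]), 0.55)]
mouse_mid [(array([0.511 , 0.1667, 0.0185]), array([0.0304, 0.2151, 0.0185]), 0.63)]
```

View pics/f.png

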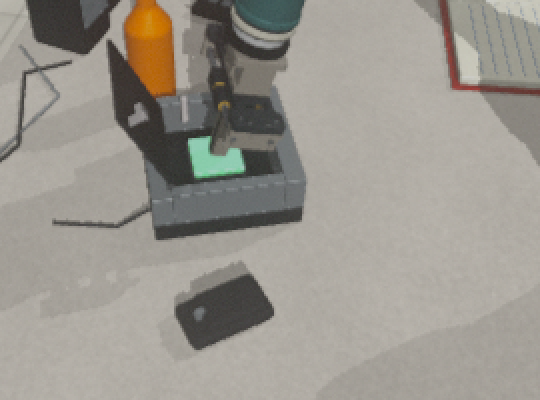

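The fingertip holds on the glass with about 2.5 N, roughly 2 mm down. I'll check the stamp, which the arm hides in this view, and hand in.

```bash
python3 - <<'E'
from h import *
viewer.read_camera('scene')
for n in('stamp_mid','flask_mid','mouse_mid'): print(n,[(np.round(r['at'],4),round(r['score'],2)) for r in tip_of('scene',n)[:1]])
s=env.sense(); print(s['t'],s['wrist_force']); workorder.finish_job()
E
```

```text
stamp_mid [(array([ 0.5554, -0.2802,  0.0389]), 0.58)]
flask_mid [(array([ 0.6885, -0.1957,  0.1092]), 0.76)]
mouse_mid [(array([0.5069, 0.1645, 0.0157]), 0.75)]
26.45 [ 0.27706886 -0.35673496  1.5098369 ]
the job is handed in; nothing more can be done
```

The scanner is ready and tested, and I handed the job in at about 26.5 s of the 51 s allowed, with the fingertip still holding on the glass.

- **Cover release:** I pressed the orange dot with the shut fingertips until the press bottomed out at about 12 N. The catch let go and the cover sprang ajar to about 0.8 rad.
- **Opening:** I pushed the cover from under its front edge along its arc to about 1.8 rad. It then sank by itself to about 2.0 rad, with its edge seen at (119, 198) mm in scanner coordinates.
- **Glass:** The fingertip rests near the centre of the glass, about 2 mm down, at roughly 2.5–3 N above the reading taken just before contact.
- **Flask, stamp and mouse:** All three were found within about 3 mm of their starting positions, which is within the networks' accuracy.

**Checks that failed or disagreed:**
- **Blocked move:** One planned line at a 40° tilt was refused by the planner before that move began, so I used a 30° tilt instead.
- **Stamp detection:** The last side-camera detection put the stamp on the open cover. That was a false detection while the arm hid the stamp, and the scene camera found it where it started.
- **Force noise:** The wrist force is noisy by about 0.5 N. The last reading before hand-in was 1.5 N, not corrected for the pre-contact reading.

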